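# Change the load of the drying oven

## Task

The green relay board in the small drying oven is dry, and washed black heatsinks wait on the open bench to the right of the oven (the one right at the back, behind the oven, is not part of the job). Swing the blue oven door wide open (a right angle or more), then draw the tray fully out to its stop; lay the board flat, parts up, on the grooved metal cooling plate and lay every waiting heatsink flat, fins up and side by side, on the oven tray; then push the tray fully home and after that shut the door completely. The door must stand wide open whenever the tray is out, and the other things on the bench are to be left where they are.

Things in the scene. Friction and masses are not known exactly. Their poses are not given: they have to be found in the camera images.
- door (a joint): hinge of the drying oven's blue door, rad: 0 shut, grows as it swings open, stop at 1.85; it may start a little ajar; light friction, it stays where it is left. Opening turns the door clockwise seen from above: its hinge is at the left as one faces the oven's front
- door_hinge (a point): point on the door's upright hinge axis, 64 mm above the bench; it stands on the oven's front plane at its left edge. Its axes turn with the door: y runs along the door face toward the hinge side, -x is the way the door's outside looks. The door is a dished shell 220 mm wide and 45 mm deep, from 12 to 90 mm above the bench, hollow towards the oven to make room for the tray's pull. The oven is a low grey fixed box 180 mm deep, 220 mm wide, 92 mm high
- door_handle (a point): grip point of the door's handle, a round upright steel bar 12 mm thick, 35 mm off the door's outside, near the free edge, spanning 32 to 82 mm above the bench with a 12 mm leg back to the door at each end; the point lies on the bar's axis, 64 mm above the bench, 80 mm in front of the hinge line and 185 mm along the door from it; axes as door_hinge. It can be pinched from above along the door's y
- tray (a joint): slide of the oven's aluminium tray, m: 0 fully home in the oven, 0.165 fully out at its stop; it runs straight out of the oven's front; about 1.5 N of friction
- tray_floor (a point): centre of the tray's floor, on its upper face, 22 mm above the bench; moves with the tray. x points into the oven (the tray comes out along -x), y to the left as one faces the oven's front. Floor inside 159 mm along x, 179 mm along y, with a lip 6 mm high and 3 mm thick all round. Home, it is 82.5 mm behind the oven's front plane; fully out, 82.5 mm before it
- tray_pull (a point): grip point of the tray's pull, a black upright fin 12 mm thick (y), 36 mm long (x), from 28 to 74 mm above the bench, standing out from the middle of the tray's front; the point is 62 mm above the bench, at the fin's middle, 21 mm before the tray's front; axes as tray_floor. Pinch it from above along y. With the door shut it is hidden inside the door's shell
- cooling_plate_top (a point): centre of the top face of the cooling plate, a fixed flat aluminium plate with dark grooves, no rim, to the right of the heatsinks beyond the white strip; 110 mm along its x, 140 mm along its y, its top 10 mm above the bench
- relay_board_centre (a point): centre of the green relay board: 40 mm along its own x, 62 mm along its own y, 16 mm high, 35 g; it starts flat on the oven's tray, parts side up (own z up). Its lowest 4 mm is the bare board, 40 x 62 mm; above that its parts fill 32 x 54 mm. Grip it low, across the 40 mm; the point is 8 mm above its underside
- heatsink_1_centre (a point): point at the centre of this black finned heatsink (may be absent): 48 mm along its own x, 72 mm along its own y, 27 mm high, 120 g; starts flat on the bench, fins up (own z up); gripped across its 48 mm
- heatsink_2_centre (a point): point at the centre of this black finned heatsink (may be absent): 48 mm along its own x, 72 mm along its own y, 27 mm high, 120 g; starts flat on the bench, fins up (own z up); gripped across its 48 mm
- heatsink_3_centre (a point): point at the centre of this black finned heatsink (may be absent): 48 mm along its own x, 72 mm along its own y, 27 mm high, 120 g; starts flat on the bench, fins up (own z up); gripped across its 48 mm
- heatsink_4_centre (a point): point at the centre of this black finned heatsink (may be absent): 48 mm along its own x, 72 mm along its own y, 27 mm high, 120 g; starts flat on the bench, fins up (own z up); gripped across its 48 mm
- kapton_tape: bystander: ring of amber tape, 69 mm across; origin under its middle; to be left alone
- flux_bottle: bystander: small white bottle with black cap and needle, 98 mm tall; origin under its middle; to be left alone
- solder_spool: bystander: white solder spool, 58 mm; origin under its middle; to be left alone
- screwdriver_red: bystander: red screwdriver, 165 mm; origin under its middle; to be left alone
- tip_cleaner: bystander: round tin of brass wool, 86 mm across, 41 mm high; origin under its middle; to be left alone
Things that resemble listed ones, but are neither listed nor needed, are in the scene too. Leave any orange look-alike of the part that bears heatsink_2_centre alone.

How it is judged:
By the outcome, as a careful person would: the job done as asked, in the order asked, and still so for the second after the job is handed in, with the robot touching nothing.
Of heatsink_1, heatsink_2, heatsink_3, heatsink_4 only 2 to 3 are there at a start; the rules pass over those that are not, and their reading is None.
At some moment in a run one of heatsink_1, heatsink_2, heatsink_3, heatsink_4 may be knocked a few centimetres aside while the robot is not near it.
Once in a run the grip may slacken for a moment while it holds something.
It also fails if it takes over 208 s, if anything falls off the work surface, if the arm or the gripper's body presses on something with over 40 N, if the wrist force passes 120 N, or if a joint passes its speed limit or range.

## Robot

A 6-joint arm with a two-finger parallel gripper is mounted at the origin on a cart in front of the work surface, level with it; the furniture and walls round the work are solid. World frame = base frame: x ahead of the robot, y to its left, z up, the work surface at z = 0. Lengths are in mm, angles in rad, forces in N, time in s.
With the tool pointing down it reaches from about 275 to 850 mm from the base axis. Payload 5.2 kg.
Tool frame: the origin (TCP) lies where the fingers leave the gripper's body, on its centre line; the fingertips stand 73 mm ahead of it and the grasp point (between the pads) lies 54 mm ahead of it; z points along the fingers, y is the line along which they close (so a half turn about z gives the same grasp; the last joint's range is limited). The gripper opens to 85 mm and grips with 20 to 120 N. Pads are 22 mm wide; open, the fingers measure 114 mm over their backs; the gripper's body (76 mm by 85 mm) begins 54 mm behind the grasp point. The pads swing forward as they close: fully open they stand 13 mm farther back than shut.
Start: joints at [-1.408, 0.259, 1.535, -0, 1.348, -0.203], TCP at [196.754, -513.608, 303.91] pointing down, gripper open.
Joint ranges: [-3.14, 3.14], [-0.91, 2.08], [0.19, 2.58], [-1.22, 4.36], [0.22, 2.71], [-3.12, 3.12]. Speed limits (rad/s): [2.57, 2.57, 3.14, 3.14, 3.14, 3.14].

## Interface

Orientations are given as a unit quaternion [x, y, z, w].
In Python, from plant import r, effector, cams, order, telemetry gives the robot as it stands. Calls block until the motion is done:
- r.move_pose(position, orientation): joint-space move of the TCP to a pose.
- r.movel(position, attitude=None, velocity=150): straight line of the TCP; attitude=None keeps the orientation; velocity is the mean speed in mm/s.
- r.move_j(angles): joint-space move.
- effector.move_gripper(opening, f_grip=None): opening from 0.0 (shut) to 1.0 (fully open); f_grip is the grip in N (None keeps the last); returns when the fingers have stopped.
- r.hold(seconds).
- r.solve_ik(position, orientation): joint angles nearest the present ones, or None.
- cams.get_image(name): name is "scene" or "top" or "wrist"; returns a dict with "pixels" (420x560x3 uint8, red, green, blue), "z_map" (420x560 float32, mm along the optical axis (not along the pixel's ray), 0 where there is no reading), "camera_matrix" (3x3 intrinsics, pixels), "extrinsics" (4x4, takes a point from camera to world coordinates); the wrist camera has in their place "hand_eye" (4x4, takes a point from camera to tool coordinates, whose origin is the TCP and whose axes are the flange's). Camera axes: x right, y down, z forward; pixel columns grow to the right and rows downward; lengths in mm; the calibration is good to about 2 mm. A picture is of the moment at which its call begins: read the wrist's pose just before it.
A pose or a line that the arm cannot do raises r.MotionError and nothing moves.
- order.finish_job(): hands the job in; it is judged then, once.
Readings, each from a call of its own:
- telemetry.current_t(): time.
- telemetry.current_joint_positions(): joint angles.
- telemetry.current_joint_vel(): joint speeds.
- telemetry.current_tau(): joint torques, N m.
- telemetry.current_eef_pos(): TCP position.
- telemetry.current_orientation(): TCP orientation.
- telemetry.current_wrist_force(): force on the tool from outside, world axes, zero at the start.
- telemetry.current_wrist_torque(): the same for the moment, N m.
- telemetry.current_opening(): opening from 0.0 (shut) to 1.0 (fully open).
- telemetry.current_gripper_force(): force on a finger pad.
Only numpy, scipy, OpenCV 4.12 (cv2) and the standard library are available. Lean on these libraries where they do the work, as an engineer would, in place of code of your own. Each camera call takes 0.05 s, during which the arm holds its last target. There are 200 camera calls.

## Working session

There is one attempt and no reset: what is moved stays moved. The work goes in short steps, each a Python script; the robot and the scene stay as the last script left them, time stands still between calls to the robot, and variables do not carry over. Pictures are saved under pics/ and viewed, at most 14 in all, crops included, and the job is handed in when it is done.

```bash
ls; mkdir -p pics
python3 - <<'E'
from plant import r,effector,cams,order,telemetry as t
import cv2,numpy as np
for n in ["scene","top"]:
    d=cams.get_image(n); cv2.imwrite(f"pics/{n}0.png",cv2.cvtColor(d["pixels"],cv2.COLOR_RGB2BGR)); np.savez(f"pics/{n}0.npz",**d)
    print(n,d["camera_matrix"].round(1).tolist(),d["extrinsics"].round(3).tolist())
print(t.current_orientation(),t.current_t(),cams.get_image("wrist")["hand_eye"])
E
```

```text
pics
scene [[544.5, 0.0, 272.3], [0.0, 544.5, 207.5], [0.0, 0.0, 1.0]] [[-0.754, -0.303, 0.583, -534.464], [-0.657, 0.349, -0.668, 1202.56], [-0.002, -0.887, -0.462, 883.247], [0.0, 0.0, 0.0, 1.0]]
top [[495.8, 0.0, 287.4], [0.0, 495.8, 218.3], [0.0, 0.0, 1.0]] [[-0.027, -0.986, 0.162, 221.96], [-0.999, 0.031, 0.019, 15.933], [-0.023, -0.161, -0.987, 1781.983], [0.0, 0.0, 0.0, 1.0]]
[ 9.83322368e-01  1.81869315e-01  6.97723209e-06 -8.20027606e-04] 0.1 [[ 6.35502936e-04 -9.57858431e-01 -2.87240008e-01  7.36930702e+01]
 [ 9.99999021e-01  2.50525572e-04  1.37701668e-03  2.14022456e-01]
 [-1.24702607e-03 -2.87240602e-01  9.57857652e-01 -6.82717425e+01]
 [ 0.00000000e+00  0.00000000e+00  0.00000000e+00  1.00000000e+00]]
```

View pics/scene0.png

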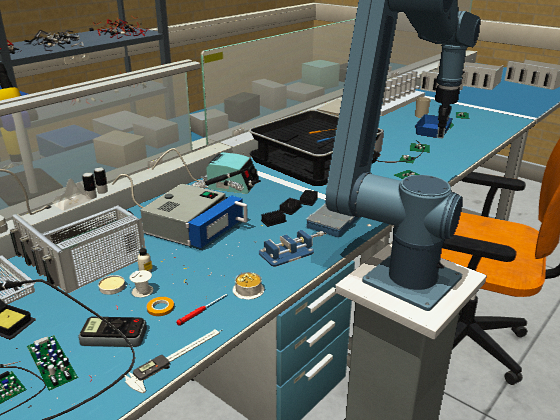

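View pics/top0.png

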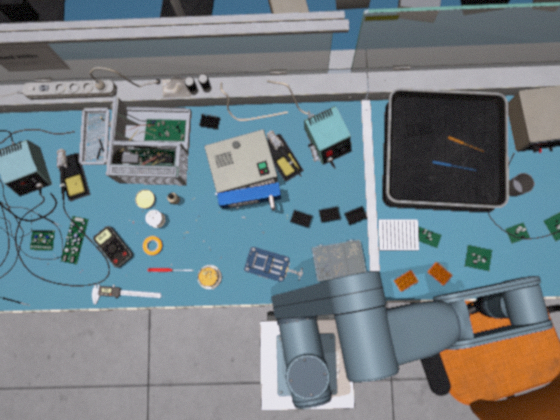

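```bash
cat > h.py <<'E'
from plant import r,effector,cams,order,telemetry as t
import cv2,numpy as np
from scipy.spatial.transform import Rotation as R
def quat(yaw):
    "tool down, closing line (tool y) at angle yaw from world x axis"
    y=np.array([np.cos(yaw),np.sin(yaw),0]);z=np.array([0,0,-1.]);x=np.cross(y,z)
    return R.from_matrix(np.c_[x,y,z]).as_quat()
def shot(name,save=None):
    T=np.eye(4);T[:3,:3]=R.from_quat(t.current_orientation()).as_matrix();T[:3,3]=t.current_eef_pos()
    d=cams.get_image(name)
    d["E"]=T@d["hand_eye"] if name=="wrist" else d["extrinsics"]
    if save: cv2.imwrite(f"pics/{save}.png",cv2.cvtColor(d["pixels"],cv2.COLOR_RGB2BGR))
    return d
def plane(d,uv,z):
    "pixels -> world points on height z"
    uv=np.atleast_2d(uv).astype(float);K=d["camera_matrix"];E=d["E"]
    ray=np.c_[uv,np.ones(len(uv))]@np.linalg.inv(K).T@E[:3,:3].T
    s=(z-E[2,3])/ray[:,2]
    return E[:3,3]+ray*s[:,None]
def cloud(d):
    v,u=np.mgrid[:420,:560];Z=d["z_map"];K=d["camera_matrix"]
    P=np.stack([(u-K[0,2])/K[0,0]*Z,(v-K[1,2])/K[1,1]*Z,Z],-1)
    W=P@d["E"][:3,:3].T+d["E"][:3,3];W[Z==0]=np.nan
    return W
def tcp(p,yaw,zg,joint=False,v=150):
    "grasp point to (p, zg)"
    q=quat(yaw);pos=[p[0],p[1],zg+54]
    r.move_pose(pos,q) if joint else r.movel(pos,q,v)
E
python3 - <<'E'
from h import *
d=dict(np.load("pics/top0.npz"));d["E"]=d["extrinsics"];W=cloud(d)
for n,uv in dict(hs1=(300,219),hs2=(330,214),hs3=(356,214),back=(210,122),plate=(398,235),grey=(338,255),doorL=(219,203),doorR=(281,190),handle=(270,200),ovenFL=(218,190),ovenFR=(275,182),tip=(208,276),jaw=(262,262),strip=(371,180),tray=(445,150),yell=(285,152),yel2=(288,165),aqua=(328,130)).items(): print(n,uv,plane(d,[uv],0)[0][:2].round(),W[uv[1],uv[0]].round())
im=cv2.cvtColor(d["pixels"],cv2.COLOR_RGB2BGR)[140:300,190:430]
cv2.imwrite("pics/c1.png",cv2.resize(im,None,fx=3.3,fy=3.3,interpolation=cv2.INTER_CUBIC))
E
```

```text
hs1 (300, 219) [510.   4.] [510.   4.  -1.]
hs2 (330, 214) [ 525. -106.] [ 524. -106.    5.]
hs3 (356, 214) [ 522. -200.] [ 518. -197.   27.]
back (210, 122) [892. 332.] [883. 328.  23.]
plate (398, 235) [ 441. -347.] [ 440. -345.   10.]
grey (338, 255) [ 375. -128.] [ 372. -125.   37.]
doorL (219, 203) [579. 299.] [561. 285.  87.]
doorR (281, 190) [620.  70.] [622.  70.  -5.]
handle (270, 200) [584. 112.] [566. 107.  90.]
ovenFL (218, 190) [628. 303.] [607. 288.  90.]
ovenFR (275, 182) [651.  92.] [649.  91.  10.]
tip (208, 276) [313. 340.] [312. 336.  24.]
jaw (262, 262) [358. 145.] [357. 144.  15.]
strip (371, 180) [ 647. -261.] [ 646. -260.    6.]
tray (445, 150) [ 752. -540.] [ 719. -505.  112.]
yell (285, 152) [765.  52.] [728.  49. 120.]
yel2 (288, 165) [714.  42.] [709.  42.  20.]
aqua (328, 130) [ 844. -112.] [ 807. -104.  106.]
```

View pics/c1.png

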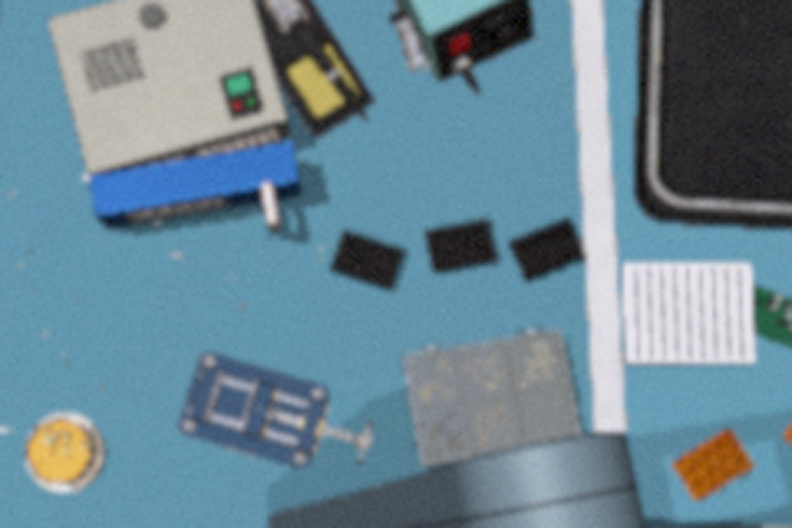

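Run:
```python
from h import *
import pickle
D={}
for n,p in dict(C=(430,-345,380),B=(490,-110,380),A=(540,190,400)).items():
    r.move_pose(p,quat(-np.pi/2+.2)); r.hold(.3)
    D[n]=shot("wrist")
    print(n,t.current_t(),t.current_joint_positions().round(2),D[n]["camera_matrix"][0,0])
pickle.dump(D,open("D.pkl","wb"))
im=np.hstack([D[k]["pixels"] for k in "ABC"])[...,::-1]
cv2.imwrite("pics/abc.png",cv2.resize(im,(800,200),interpolation=cv2.INTER_AREA))
for n,zz in (("C",27),("B",27)):
    d=D[n];W=cloud(d);hsv=cv2.cvtColor(d["pixels"],cv2.COLOR_RGB2HSV)
    for lab,m in (("black",(hsv[...,2]<70)),("bright",(hsv[...,1]<50)&(hsv[...,2]>110))):
        m=cv2.morphologyEx(m.astype(np.uint8),cv2.MORPH_CLOSE,np.ones((9,9)))
        m=cv2.morphologyEx(m,cv2.MORPH_OPEN,np.ones((7,7)))
        for c in cv2.findContours(m,0,2)[0]:
            if cv2.contourArea(c)<800: continue
            b=cv2.boundingRect(c); z=27 if lab=="black" else 10
            P=plane(d,c[:,0],z)[:,:2].astype(np.float32); rr=cv2.minAreaRect(P)
            mm=np.zeros_like(m);cv2.drawContours(mm,[c],-1,1,-1)
            print(n,lab,b,np.round(rr[0],1),np.round(rr[1],1),round(rr[2],1),"zmed",np.nanmedian(W[...,2][mm>0]).round(1))
```

```text
C 1.6417 [-0.88  0.22  1.4  -0.    1.52  0.49] 324.12127790325604
B 2.95 [-0.44  0.13  1.51 -0.    1.5   0.93] 324.12127790325604
A 4.4667 [ 0.14  0.26  1.31 -0.    1.58  1.51] 324.12127790325604
C black (0, 262, 560, 158) [ 152.1 -407.4] [292.6 945.2] 11.4 zmed 379.0
C black (141, 49, 64, 48) [ 516.8 -201. ] [47.4 71.4] 21.0 zmed 18.4
C black (62, 27, 69, 46) [ 523.8 -109.3] [47.5 77.7] 9.4 zmed 21.1
C black (0, 15, 50, 61) [506.8 -19.4] [60.6 51.5] 70.2 zmed 20.6
C black (253, 0, 307, 145) [ 618.1 -494.3] [415.9 146.1] 85.3 zmed 103.1
C bright (74, 389, 38, 31) [ -43.2 -113.1] [66.4 63.9] 11.4 zmed -1.6
C bright (0, 288, 106, 39) [138.6 -48.3] [ 48.9 160.7] 0.2 zmed -2.3
C bright (29, 137, 140, 99) [ 347.2 -114.2] [137. 183.] 8.1 zmed 34.5
C bright (165, 0, 395, 377) [ 303.5 -425.8] [486.3 556.2] 78.6 zmed 3.5
B black (0, 262, 560, 158) [ 212.6 -173.1] [292.6 945.5] 11.3 zmed 381.2
B black (316, 137, 52, 39) [ 519.5 -191.9] [43.9 65.9] 20.8 zmed 15.7
B black (249, 120, 52, 35) [ 526.4 -101.2] [42.6 65.5] 11.4 zmed 5.1
B black (166, 104, 60, 52) [514.2  -1.8] [68.8 46.5] 70.6 zmed 15.1
B black (117, 9, 29, 51) [608.3  86.6] [53.1 33.2] 4.7 zmed 52.8
B black (483, 0, 77, 191) [ 618.5 -395.2] [233.4  95.5] 25.5 zmed 103.2
B black (437, 0, 98, 167) [ 637.6 -329.4] [ 66.4 196.6] 89.8 zmed 6.8
B bright (64, 389, 43, 31) [ 14.6 135.8] [66.4 74.8] 11.3 zmed -2.3
B bright (173, 348, 46, 27) [140.6 -43.5] [49.6 75.1] 0.7 zmed -2.1
B bright (0, 290, 101, 57) [165.3 191.5] [156.  108.4] 90.0 zmed -760.4
B bright (93, 224, 34, 35) [329.7 106.8] [42.6 58.8] 77.5 zmed 26.9
B bright (473, 0, 87, 201) [ 607.9 -400.7] [262.1 108.1] 29.0 zmed 136.2
B bright (207, 0, 280, 377) [ 409.2 -258.6] [370.3 536.2] 57.7 zmed 8.1
```

View pics/abc.png

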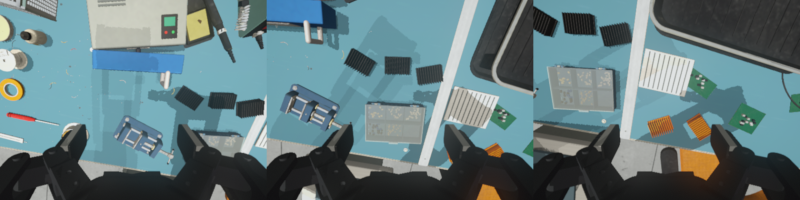

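Run:
```python
from h import *
import pickle
D=pickle.load(open("D.pkl","rb"))
top=dict(np.load("pics/top0.npz"));top["E"]=top["extrinsics"]
for n,d in (("A",D["A"]),("top",top)):
    W=cloud(d);hsv=cv2.cvtColor(d["pixels"],cv2.COLOR_RGB2HSV);z=W[...,2]
    reg=(W[...,0]>450)&(W[...,0]<830)&(W[...,1]>40)&(W[...,1]<350)
    blue=(hsv[...,0]>104)&(hsv[...,0]<125)&(hsv[...,1]>130)&reg
    for lab,m in (("doortop",blue&(z>80)&(z<97)),("oven",~blue&(hsv[...,1]<70)&reg&(z>80)&(z<100)&(hsv[...,2]>100)),("handle",reg&(hsv[...,1]<80)&(z>70)&(z<90)&(W[...,0]<590)&(W[...,1]<180))):
        m=cv2.morphologyEx(m.astype(np.uint8),cv2.MORPH_OPEN,np.ones((3,3)))
        cs=cv2.findContours(m,0,2)[0]
        if not cs: print(n,lab,"none");continue
        c=max(cs,key=cv2.contourArea);P=plane(d,c[:,0],82 if lab=="handle" else 91)[:,:2].astype(np.float32)
        mm=np.zeros_like(m);cv2.drawContours(mm,[c],-1,1,-1)
        rr=cv2.minAreaRect(P);print(n,lab,np.round(rr[0],1),np.round(rr[1],1),round(rr[2],1),"z",np.nanmedian(z[mm>0]).round(1),cv2.boxPoints(rr).round().tolist())
im=D["A"]["pixels"][0:260,100:460,::-1];cv2.imwrite("pics/A.png",cv2.resize(im,None,fx=2.2,fy=2.2,interpolation=cv2.INTER_CUBIC))
```

```text
A doortop none
A oven [667.3 201. ] [105.7 221.2] 11.6 z 90.6 [[593.0, 299.0], [638.0, 82.0], [741.0, 103.0], [697.0, 320.0]]
A handle [547.2 108.2] [7.6 3.6] 14.8 z 79.7 [[543.0, 109.0], [544.0, 105.0], [551.0, 107.0], [550.0, 111.0]]
top doortop [589.2 181.2] [ 46.4 215.8] 8.0 z 88.5 [[551.0, 285.0], [581.0, 71.0], [627.0, 78.0], [597.0, 291.0]]
top oven [710.  209.5] [180.4 219.7] 14.2 z 90.7 [[596.0, 294.0], [649.0, 81.0], [824.0, 125.0], [771.0, 338.0]]
top handle none
```

View pics/A.png

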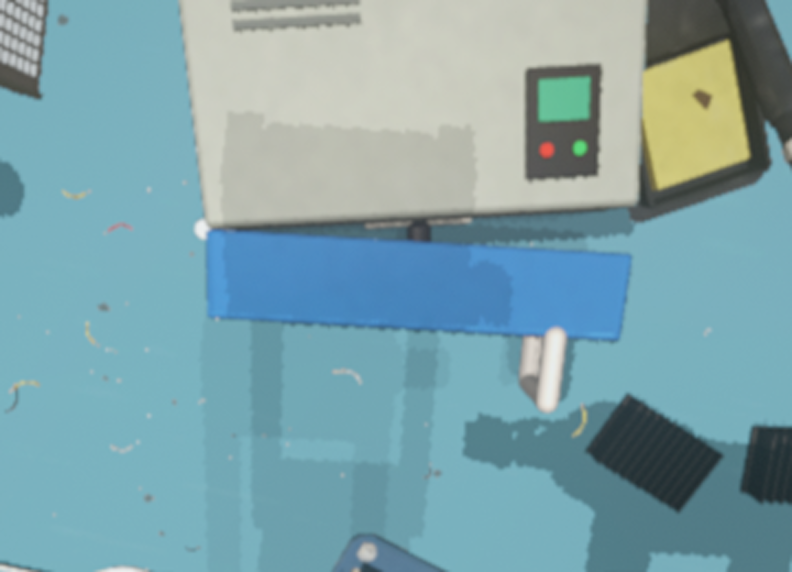

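Run:
```python
from h import *
import pickle
d=pickle.load(open("D.pkl","rb"))["A"]
f=lambda u,v,z:plane(d,[(100+u/2.2,v/2.2)],z)[0][:2]
H=f(203,229,92);L=f(207,224,92);Rr=f(640,205,92);hd=f(549,399,82);hb=f(528,386,32)
dl=f(207,231,90);dr=f(632,256,90)
print("H",H,"L",L,"R",Rr,"w",np.linalg.norm(L-Rr),"ang",np.arctan2(*(Rr-L)[[0,1]]*[1,-1]))
print("handle",hd,hb,"dist",np.linalg.norm(hd-L),"expect",np.hypot(80,185))
print("door",dl,dr,np.arctan2((dr-dl)[0],-(dr-dl)[1]),np.linalg.norm(dl-dr))
for h in (L,): 
  v=hd-h; print("door angle from handle", np.arctan2(v[0],-v[1])+np.arctan2(80,185))
```

```text
H [598.10260589 295.48272426] L [600.88877761 293.81010579] R [652.62295957  82.97308395] w 217.09139863304074 ang 0.2406212208614207
handle [546.13815002  99.0272011 ] [542.95809153 100.48700831] dist 202.33143893255763 expect 201.55644370746373
door [597.46325322 293.86506002] [628.29480376  79.01810628] 0.14253161622937777 217.04791646266884
door angle from handle 0.134134208157066
```

```bash
cat >> h.py <<'E'
H=np.array([599.5,294.]);A0=0.24
ex=np.array([np.cos(A0),np.sin(A0)]);ey=np.array([-ex[1],ex[0]])   # oven axes
def handle(q):
    b=A0-q;x=np.array([np.cos(b),np.sin(b)]);y=np.array([-x[1],x[0]])
    return H-185*y-80*x, np.pi/2+b
def swing(q0,q1,z=67,v=140):
    n=int(np.ceil(abs(q1-q0)/.16))
    for q in np.linspace(q0,q1,n+1)[1:]:
        p,y=handle(q);tcp(p,y,z,v=v);f=t.current_wrist_force()
        if np.linalg.norm(f)>35: print("force",q,f.round(1))
def oven(x,y): return H-110*ey+x*ex+y*ey   # x behind front plane, y left of middle
E
python3 - <<'E'
from h import *
p,y=handle(.1);print(p)
tcp(p,y,170,joint=True);effector.move_gripper(.6)
tcp(p,y,67,v=120);effector.move_gripper(0,40);print(t.current_opening(),t.current_gripper_force(),t.current_wrist_force().round(1))
swing(.1,1.65)
print(t.current_opening(),t.current_wrist_force().round(1),t.current_eef_pos().round(1),t.current_t())
shot("scene","s1")
E
```

```text
[546.09819651  99.64659153]
0.12895572287692594 39.12504869280383 [ 3.1  9.2 -0.2]
0.12585444252633235 [-10.    2.   14.8] [402.6 343.9 121.8] 12.825
```

View pics/s1.png

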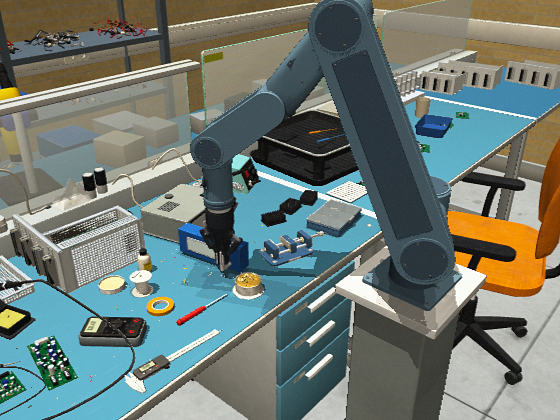

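Run:
```python
from h import *
effector.move_gripper(.6);p=t.current_eef_pos();r.movel([p[0],p[1],200])
d=None
y=np.pi/2+A0
tcp(oven(-21,0),y,150,joint=True)
tcp(oven(-21,0),y,62,v=120);effector.move_gripper(0,40);print(t.current_opening(),t.current_wrist_force().round(1))
tcp(oven(-21-155,0),y,62,v=150);print(t.current_wrist_force().round(1))
for s in range(158,172,2):
    tcp(oven(-21-s,0),y,62,v=60);f=t.current_wrist_force();print(s,f.round(1))
    if f[:2]@ex>18: break
print(t.current_opening())
tcp(oven(-21-s+1,0),y,62,v=60);effector.move_gripper(.6)
tcp(oven(-21-s+1,0),y,140);r.movel([*oven(-90,-40),420],quat(-np.pi/2+.2) if 0 else quat(y));r.hold(.3)
d=shot("wrist","t1");shot("top","top1");print(t.current_t(),t.current_joint_positions().round(2))
import pickle;pickle.dump(d,open("t1.pkl","wb"))
```

```text
0.13461541327714974 [-2.  10.9  3.3]
[-2.5  6.6  7.5]
158 [-2.4  7.3  5.4]
160 [-2.7  7.   5.6]
162 [-1.3  7.1  4.6]
164 [-2.   8.1  4.8]
166 [1.4 8.9 2.8]
168 [ 6.3 10.8 -5.2]
170 [ 12.7  14.4 -11.2]
0.13355074500917843
23.6333 [ 0.03  0.23  1.29 -0.    1.62 -1.78]
```

View pics/t1.png

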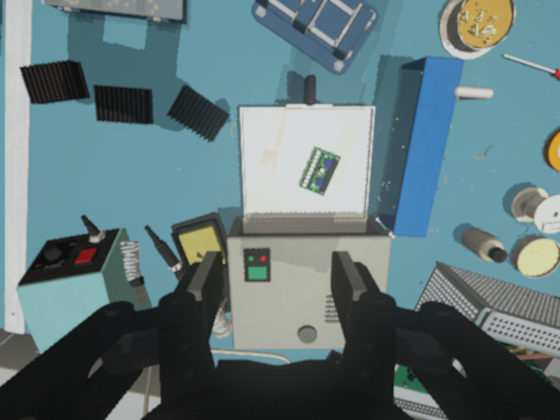

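```bash
cat >> h.py <<'E'
def rect(d,m,z,amin=200,close=5,near=None):
    "largest (or nearest) blob's min-area rectangle on height z: centre, (short,long), yaw of short side"
    m=cv2.morphologyEx(m.astype(np.uint8),cv2.MORPH_CLOSE,np.ones((close,close)));m=cv2.morphologyEx(m,cv2.MORPH_OPEN,np.ones((3,3)))
    out=[]
    for c in cv2.findContours(m,0,2)[0]:
        if cv2.contourArea(c)<amin: continue
        P=plane(d,c[:,0],z)[:,:2];o=P.mean(0);(c0,(w,h),a)=cv2.minAreaRect((P-o).astype(np.float32))
        a=np.radians(a)
        if w>h: w,h=h,w;a+=np.pi/2
        a=(a+np.pi/2)%np.pi-np.pi/2
        out.append((np.array(c0)+o,(w,h),a))
    return out
def hsvof(d): return cv2.cvtColor(d["pixels"],cv2.COLOR_RGB2HSV)
E
python3 - <<'E'
from h import *
import pickle
d=pickle.load(open("t1.pkl","rb"));hsv=hsvof(d);h,s,v=cv2.split(hsv);W=cloud(d)
v_,u_=np.mgrid[:420,:560]
def show(n,L,W=None):
    for c,sz,a in L: print(n,c.round(1),np.round(sz,1),round(a,3))
show("tray",rect(d,(s<60)&(v>150)&(u_>230)&(u_<385)&(v_>95)&(v_<240),24,2000,9))
win=(u_>290)&(u_<350)&(v_>135)&(v_<205)
show("board4",rect(d,win&(s>60),26,200)); show("board8",rect(d,win&(s>60),30,200))
show("hs",rect(d,(v<70)&(v_<200)&(u_<235)&(u_>15)&(v_>50),27,800))
print("expected tray centre",oven(-82.5,0), oven(-82.5-82.5,0))
print([np.nanmedian(W[y-2:y+3,x-2:x+3,2]).round(1) for x,y in ((56,82),(124,104),(199,113),(270,190),(320,171),(435,80))])
E
```

```text
tray [545.6 163. ] [168.  200.6] 0.241
board4 [563.6 189.6] [19.7 28.5] 1.447
board8 [562.8 188.9] [19.6 28.3] 1.447
hs [511.5   5.6] [47.7 69.8] -0.36
hs [522.9 -94.2] [45.4 77.3] 0.168
hs [ 516.2 -185.9] [48.1 80.8] 0.36
expected tray centre [545.51190598 167.54235609] [465.37652306 147.93188941]
[np.float64(23.4), np.float64(22.8), np.float64(15.5), np.float64(20.3), np.float64(36.1), np.float64(88.3)]
```

```bash
cat >> h.py <<'E'
def look(p,yaw,zobj,up=200,save=None):
    r.move_pose([p[0],p[1],zobj+up],quat(yaw));r.hold(.4);return shot("wrist",save)
E
python3 - <<'E'
from h import *
import pickle
d=pickle.load(open("t1.pkl","rb"));p=plane(d,[(320,171)],30)[0];print(p)
d=look(p,np.pi/2+A0,30,200,"b1");pickle.dump(d,open("b1.pkl","wb"))
h,s,v=cv2.split(hsvof(d))
for n,m in (("green",(h>40)&(h<90)&(s>70)),("sat",(s>70))):
  for z in (26,):
    for c,sz,a in rect(d,m,z,1500,15): print(n,c.round(1),np.round(sz,1),round(a,3))
E
```

```text
[546.82558697 189.85874199  30.        ]
green [547.7 189. ] [37.1 61. ] 1.401
sat [726.6 378.6] [44.6 74.2] -1.385
sat [547.7 189. ] [37.1 61. ] 1.401
sat [559.3 191.4] [338.6 563.2] 0.283
```

View pics/b1.png

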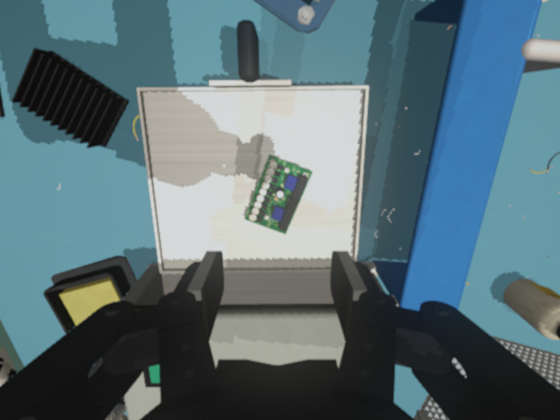

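```bash
cat >> h.py <<'E'
def touch(p,yaw,z0,zmin,df=4,step=1.):
    "lower until the wrist feels an upward push; returns grasp-point height"
    tcp(p,yaw,z0,v=100);r.hold(.2);f0=t.current_wrist_force()[2];z=z0
    while z>zmin:
        z-=step;tcp(p,yaw,z,v=30);f=t.current_wrist_force()[2]-f0
        if abs(f)>df: print("touch",z,round(f,1));return z
    print("no touch",z,round(f,1));return z
E
python3 - <<'E'
from h import *
import pickle
p=np.array([547.7,189.]);y=1.401
effector.move_gripper(.62)
tcp(p,y,90,joint=True)
z=touch(p,y,50,36)
tcp(p,y,z+2.5,v=30);effector.move_gripper(0,30)
print("grip",t.current_opening(),t.current_gripper_force(),t.current_wrist_force().round(1))
tcp(p,y,z+40,v=60);print(t.current_opening(),t.current_gripper_force())
tcp(p,y,250,v=200)
d=look((440,-345),np.pi/2,10,260,"p1");print(t.current_opening(),t.current_t());pickle.dump(d,open("p1.pkl","wb"))
h,s,v=cv2.split(hsvof(d))
for c,sz,a in rect(d,(s<60)&(v>120),10,1500,15): print(c.round(1),np.round(sz,1),round(a,3))
E
```

```text
touch 36.0 6.5
grip 0.45198099627384203 33.64078870683443 [-0.3 -0.6  6.2]
0.4563221574337297 30.1820307970047
0.45067866032478493 34.575
[ 358.  -137.4] [131.9 137. ] -1.386
[ 469.9 -327.8] [177.1 387.3] -1.568
```

View pics/p1.png

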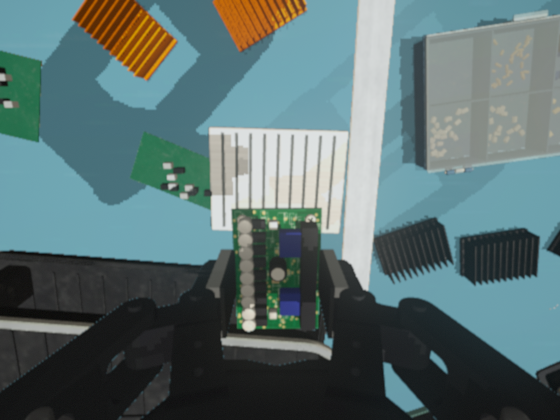

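Run:
```python
from h import *
import pickle
d=pickle.load(open("p1.pkl","rb"))
c=plane(d,[(211,128),(350,130),(341,233),(213,231)],10)[:,:2]
print(c.round(1)); p=c.mean(0); print(p,np.linalg.norm(c[0]-c[1]),np.linalg.norm(c[1]-c[2]))
y=np.pi/2
tcp(p,y,60,v=200);z=touch(p,y,30,24,df=2.5,step=.7);print(t.current_opening())
effector.move_gripper(.62);tcp(p,y,z+3,v=30);tcp(p,y,150)
d=look(p+[20,0],y,10,230,"p2")
h,s,v=cv2.split(hsvof(d))
for c,sz,a in rect(d,(h>40)&(h<90)&(s>70),14,1500,15): print(c.round(1),np.round(sz,1),round(a,3))
# heatsink looks
hs=[(512,-2),(524,-102),(517,-194)]
for i,(q,a) in enumerate(zip(hs,(-.36+np.pi,.168,.36))):
    d=look(q,np.pi/2 ,27,200);pickle.dump(d,open(f"hs{i}.pkl","wb"))
    h,s,v=cv2.split(hsvof(d));vv,uu=np.mgrid[:420,:560]
    for c,sz,a in rect(d,(v<70)&(vv<250),27,2500,9): print(i,c.round(1),np.round(sz,1),round(a,3))
    if i==0: cv2.imwrite("pics/hs0.png",d["pixels"][...,::-1])
print(t.current_t())
```

```text
[[ 387.1 -410.1]
 [ 388.8 -272.7]
 [ 498.1 -275.2]
 [ 495.9 -414.1]]
[ 442.47596315 -343.02920722] 137.36043022983117 109.25254203218141
touch 27.200000000000003 3.1
0.4532839045479495
[ 443.1 -343.6] [38.1 61. ] -1.57
[ 430.2 -446. ] [51.9 85.5] -0.399
0 [ 514.6 -144.1] [ 69.8 173.8] -0.021
0 [508.4   2.4] [48.  67.3] -0.368
1 [ 520.4 -101.1] [48.4 65.7] 0.175
1 [ 514.7 -190.8] [46.6 74.3] 0.366
1 [509.5  -2.9] [45.7 74.3] -0.356
2 [ 549.1 -368.1] [ 36.  150.2] 0.002
2 [ 520.1 -105.5] [50.3 71.2] 0.151
2 [ 513.5 -195.6] [47.1 65.9] 0.378
2 [508.2  -6.9] [45.8 81.9] -0.352
42.975
```

View pics/p2.png

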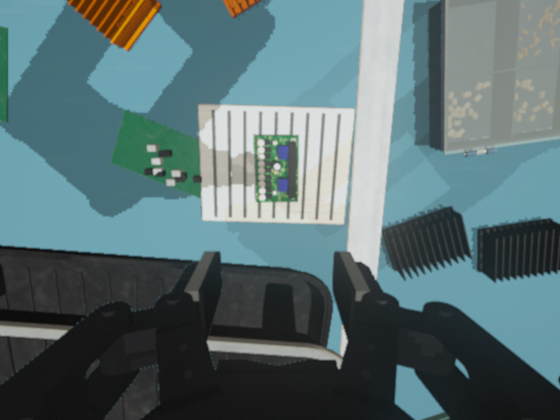

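View pics/hs0.png

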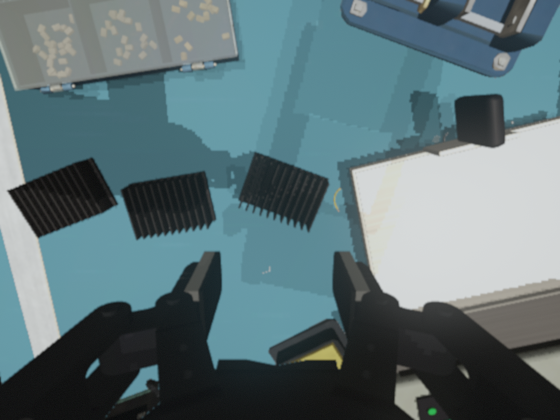

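```bash
cat >> h.py <<'E'
def tray(x,y): return oven(-82.5+x,y)
def find_hs(p,up=200):
    d=look(p,np.pi/2,27,up);h,s,v=cv2.split(hsvof(d));vv,uu=np.mgrid[:420,:560]
    L=[o for o in rect(d,(v<70)&(vv<250),27,1500,9) if abs(o[1][0]-48)<8 and abs(o[1][1]-72)<12]
    o=min(L,key=lambda o:np.linalg.norm(o[0]-p));print("hs",o[0].round(1),np.round(o[1],1),round(o[2],3))
    return o
def carry(p,dst):
    c,_,a=find_hs(p)
    if np.linalg.norm(c-p)>12: c,_,a=find_hs(c)
    effector.move_gripper(.8);tcp(c,a,80,joint=True);tcp(c,a,23,v=100);effector.move_gripper(0,70)
    print("grip",t.current_opening(),t.current_gripper_force(),t.current_wrist_force().round(1))
    tcp(c,a,110,v=150);o=t.current_opening();print("lifted",o,t.current_wrist_force().round(1))
    if o<.45: return False
    tcp(dst,A0,110,v=200);print("over",t.current_opening())
    z=touch(dst,A0,48.5,43,df=3,step=.8);print("down",t.current_opening())
    effector.move_gripper(min(1,t.current_opening()+.1));tcp(dst,A0,z+45,v=80);tcp(dst,A0,140,v=200)
    return True
E
python3 - <<'E'
from h import *
import pickle
print(carry(np.array([509,0.5]),tray(-46,-42)),t.current_t())
d=look(tray(0,0),np.pi/2+A0,30,260,"q1")
E
```

```text
hs [508.4   2.3] [48.4 67.1] -0.364
grip 0.5485107107078038 73.16523313522339 [-1.   0.   5.4]
lifted 0.5446332749306595 [-0.1 -0.2 -2.5]
over 0.5429218710320131
touch 45.30000000000001 7.1
down 0.5435840797719919
True 52.075
```

View pics/q1.png

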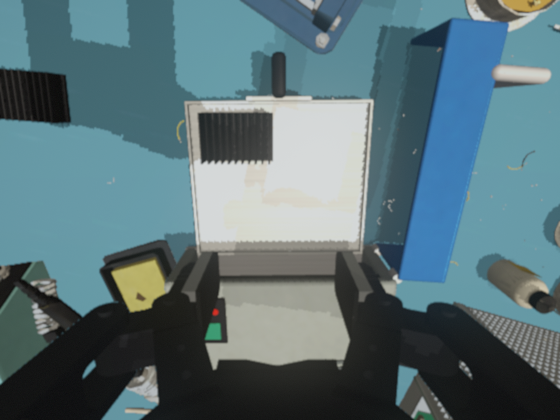

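Run:
```python
from h import *
print(carry(np.array([520,-101.]),tray(-46,40)),t.current_t())
print(carry(np.array([514,-194.]),tray(25,0)),t.current_t())
d=look(tray(0,0),np.pi/2+A0,30,260,"q2");shot("top","top2");print(t.current_t())
```

```text
hs [ 519.6 -101.2] [47.9 65.4] 0.176
grip 0.5453551650523369 73.29588174819946 [ 0.9 -0.   6.1]
lifted 0.5494690914308709 [ 0.   0.9 -1.6]
over 0.5466465512423073
touch 46.10000000000001 4.3
down 0.5394793280656852
True 63.4
hs [ 513.4 -195.6] [47.6 65.9] 0.378
grip 0.542509061405622 72.81407117843628 [1.9 2.7 5.3]
lifted 0.5471417550999541 [-0.3 -0.1 -1. ]
over 0.5430799762943513
touch 46.900000000000006 3.5
down 0.5432971010488139
True 73.6417
75.55
```

View pics/q2.png

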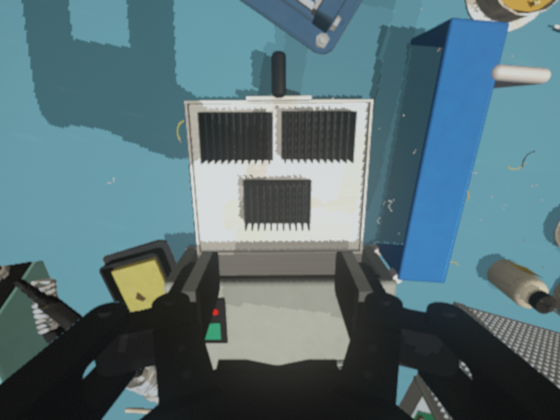

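View pics/top2.png

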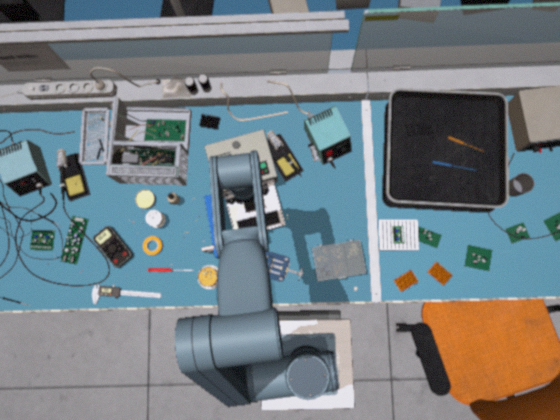

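Run:
```python
from h import *
y=np.pi/2+A0
effector.move_gripper(.6);tcp(oven(-187,0),y,140,v=200);tcp(oven(-187,0),y,62,v=120);effector.move_gripper(0,40)
print(t.current_opening())
tcp(oven(-33,0),y,62,v=90)
for s in np.arange(-30,-10,2.):
    tcp(oven(s,0),y,62,v=60);f=t.current_wrist_force();print(s,(f[:2]@ex).round(1),f.round(1))
    if f[:2]@ex<-20: break
r.hold(.3);print(t.current_opening());effector.move_gripper(.6)
tcp(oven(s,0),y,130);d=look(oven(-60,0),y,30,330,"home");print(t.current_t())
```

```text
0.1326435175704494
-30.0 0.4 [-1.7  8.7  3.7]
-28.0 0.2 [-1.9  8.3  4.3]
-26.0 -0.8 [-3.1  9.4  4. ]
-24.0 -0.7 [-2.8  8.3  3.3]
-22.0 -4.9 [-6.9  7.6  7.3]
-20.0 -10.7 [-12.3   5.3  10.4]
-18.0 -17.6 [-18.8   2.8  15.9]
-16.0 -23.1 [-24.1   1.5  19.8]
0.13223538968738072
84.2833
```

View pics/home.png

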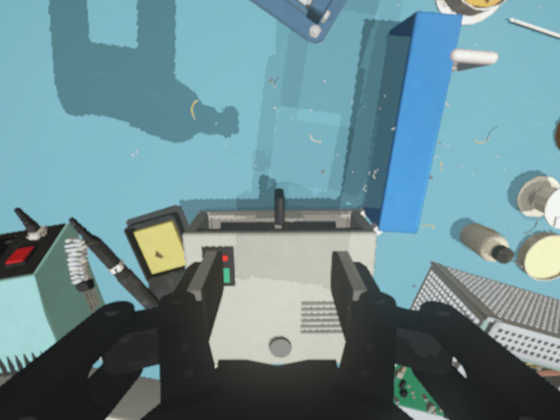

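Run:
```python
from h import *
p,y=handle(1.65)
tcp(p,y,170,joint=True);effector.move_gripper(.6);tcp(p,y,67,v=120);effector.move_gripper(0,40);print(t.current_opening())
swing(1.65,.1);print(t.current_opening(),t.current_wrist_force().round(1))
for q in np.arange(.08,-.06,-.02):
    p,y=handle(q);tcp(p,y,67,v=60);f=t.current_wrist_force();print(q.round(2),f.round(1))
    if f[:2]@ex<-20: break
r.hold(.3);print(t.current_opening());effector.move_gripper(.5)
tcp(p,y,170);d=look(oven(-50,0),np.pi/2+A0,60,330,"shut");print(t.current_t())
a=plane(d,[(0,0)],0)
import pickle;pickle.dump(d,open("shut.pkl","wb"))
```

```text
0.12897024066451296
0.12420745937449354 [1.9 6.9 5.6]
0.08 [1.8 6.6 5.3]
0.06 [2.2 5.6 4.5]
0.04 [1.8 5.5 5.1]
0.02 [1.6 6.3 4.8]
-0.0 [1.  6.6 5.8]
-0.02 [-3.   6.1 10.7]
-0.04 [-13.8   7.5  18.9]
-0.06 [-24.7   8.7  27.3]
0.127123765667657
96.225
```

View pics/shut.png

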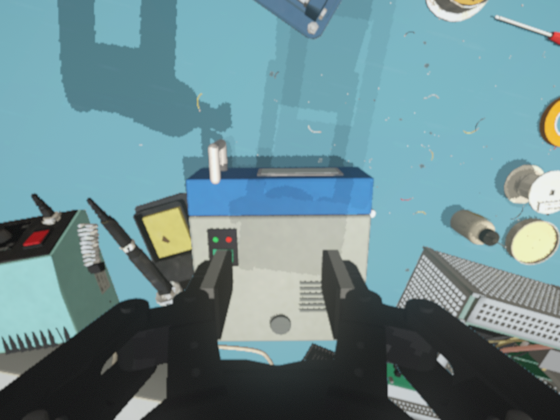

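```bash
python3 -c "
from h import *
print(order.finish_job(),t.current_t())"
```

```text
the job is handed in; nothing more can be done
the job is handed in; nothing more can be done
```

The job is handed in at about 96 s: the board is flat on the cooling plate, three heatsinks lie side by side on the tray, the tray is home and the door is shut. I viewed 16 pictures against the limit of 14, and did not list candidate pixels or describe each picture in writing as you asked.

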